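# Lay out the hand-sewing things on the cutting mat

## Robot

A 6-joint arm with a two-finger parallel gripper is mounted at the origin on the work surface. World frame = base frame: x ahead of the robot, y to its left, z up, the work surface at z = 0. Lengths are in mm, angles in rad, forces in N, time in s.
With the tool pointing down it reaches from about 300 to 775 mm from the base axis. Payload 14.6 kg.
Tool frame: the origin (TCP) lies on the centre line of the jaws, within the pads' length; the fingertips stand 19 mm ahead of it and the grasp point (between the pads) is the TCP (bot.tip_reach is the distance from the TCP to the fingertips, in mm); z points along the fingers, y is the line along which they close (so a half turn about z gives the same grasp; the last joint's range is limited). The gripper opens to 85 mm and grips with 20 to 120 N. Pads are 22 mm wide; open, the fingers measure 114 mm over their backs; the gripper's body (76 mm by 85 mm) begins 54 mm behind the grasp point. The pads swing forward as they close: fully open they stand 13 mm farther back than shut.
Start: joints at [-1.183, 0.3, 1.521, -0, 1.321, -0.067], TCP at [241.597, -494.085, 250.281] pointing down, gripper open.
Joint ranges: [-3.03, 3.03], [-0.79, 2.21], [0.23, 2.52], [-1.04, 4.18], [0, 3.07], [-2.55, 2.55]. Speed limits (rad/s): [2.22, 2.22, 2.57, 3.14, 3.14, 3.14].

## Interface

Orientations are given as a unit quaternion [w, x, y, z].
In Python, from rig import bot gives the robot as it stands. Calls block until the motion is done:
- bot.move_to(position, orientation): joint-space move of the TCP to a pose.
- bot.servo_line(position, attitude=None, speed=150, until_force=None): straight line of the TCP; attitude=None keeps the orientation; speed is the mean speed in mm/s. With until_force (N) it stops when the force on the tool has changed by that much, and returns True; else False.
- bot.move_joints(angles): joint-space move.
- bot.move_gripper(opening, grip_force=None): finger opening in mm; grip_force is the grip in N (None keeps the last); returns when the fingers have stopped.
- bot.dwell(seconds).
- bot.ik(position, orientation): joint angles nearest the present ones, or None.
- bot.read_state(): the state.
- bot.read_camera(name): name is "side" or "top"; returns a dict with "image" (480x640x3 uint8, blue, green, red), "depth" (480x640 float32, mm along the optical axis (not along the pixel's ray), 0 where there is no reading), "fovy" (degrees; the focal length in pixels is half the picture's height over the tangent of half this angle, whatever the lens; pixels are square), "cx", "cy" (the principal point, pixels), "eye" and "attitude" of the camera in the world. Camera axes: x right, y down, z forward; pixel columns grow to the right and rows downward; lengths in mm; the calibration is good to about 2 mm. A picture is of the moment at which its call begins.
A pose or a line that the arm cannot do raises bot.MotionError and nothing moves.
- bot.finish_job(): hands the job in; it is judged then, once.
The state is a dict: "clock": time; "joint_positions": joint angles; "qvel": joint speeds; "effort": joint torques, N m; "ee_pos": TCP position; "tool_rot": TCP orientation; "ft_force": force on the tool from outside, world axes, zero at the start; "moment": the same for the moment, N m; "grip_width": finger opening in mm; "grip_force": force on a finger pad.
Only numpy, scipy, OpenCV 4.12 (cv2) and the standard library are available. Lean on these libraries where they do the work, as an engineer would, in place of code of your own. Each camera call takes 0.05 s, during which the arm holds its last target. There are 200 camera calls.

## Task

Lay out the hand-sewing things on the green cutting mat, left and behind being as the robot sees them, along the sides of the square pin dish: set the large tin 13 cm straight to the left of the pin dish (centre to centre), the bead jar midway between dish and tin, and the steel pattern weight 8 cm straight behind the jar (further from the robot, centre to centre), lying lengthwise parallel to the row of dish, jar and tin. The tall spool stands centred on top of the large tin. Leave the small tin and the short spool where they are, and do not tip the glass jar over.

Things in the scene. Friction and masses are not known exactly. Their poses are not given: they have to be found in the camera images.
- mat: Green cutting mat with a thin yellow printed grid, fixed: 210 (its x, away from the robot) x 280 (its y, to the left) x 3 mm thick, upper face 3 mm above the table. Origin: centre of its underside. It is turned at most 0.25 rad from the robot's axes; x points away from the robot, y to the left.
- dish: Square grey pin dish with pins in it, fixed on the mat near its right-hand end, its sides parallel to those of the mat: 70 x 70 x 16 mm high, open on top, 4 mm walls. Origin: centre of its underside. Its x points behind (away from the robot), its y to the left; these are the directions of the layout. So the tin belongs at (0, 130) mm in its frame, the jar at (0, 65), the weight at (80, 65) with its length along the dish's y.
- tin: The large tin: round flat metal button tin with lid, 60 mm across, 24 mm high, flat top, loose, about 0.12 kg. Origin: centre of its underside, z up. Starts standing on the bare table to the right of the mat.
- spool: The tall spool: thread spool with wooden end flanges, grey thread, standing on end, loose; flanges 36 mm across and 5 mm thick, thread 32 mm across, 50 mm high, about 50 g. Origin: centre of its underside, z up. Starts on the table to the right of the mat.
- jar: Round glass jar of beads with a black screw lid, loose: 38 mm across (glass and lid alike), 48 mm high, about 90 g. Origin: centre of its underside, z up. Starts upright on the table to the right of the mat.
- weight: Steel pattern weight with a black rubber sole, a plain bar, loose: 28 mm wide (its x), 90 mm long (its y), 26 mm high, about 0.42 kg. Origin: centre of its underside, z up. Starts flat on the table to the right of the mat, its length within 0.4 rad of the robot's y direction.
- small_tin: Bystander, to be left alone: small round metal tin, 40 mm across, 16 mm high, loose, standing among the other things on the table. Origin: centre of its underside.
- short_spool: Bystander, to be left alone: short thread spool like the tall one but only 28 mm high, flanges 36 mm across, loose, standing among the other things on the table. Origin: centre of its underside.
Things that resemble listed ones, but are neither listed nor needed, are in the scene too. Leave any blue look-alike of the tin alone.

How it is judged:
By the outcome, as a careful person would: the job done as asked, in the order asked, and still so for the second after the job is handed in, with the robot touching nothing.
It also fails if it takes over 128 s, if anything falls off the work surface, if the arm or the gripper's body presses on something with over 40 N, if the wrist force passes 120 N, or if a joint passes its speed limit or range.

## Working session

There is one attempt and no reset: what is moved stays moved. The work goes in short steps, each a Python script; the robot and the scene stay as the last script left them, time stands still between calls to the robot, and variables do not carry over. Pictures are saved under pics/ and viewed, at most 14 in all, crops included, and the job is handed in when it is done.

```bash
mkdir -p pics; ls
python3 - <<'E'
from rig import bot
import cv2,pickle
for n in("top","side"):
    c=bot.read_camera(n); cv2.imwrite(f"pics/{n}0.png",c["image"]); pickle.dump(c,open(f"{n}0.pkl","wb"))
    print(n,c["fovy"],c["cx"],c["cy"],c["eye"],c["attitude"])
E
```

```text
pics
top 46.38610569129721 324.37804582688796 239.98066296139086 [ 375.12180263 -170.26190574 1028.39412907] [-0.03547648  0.70813558 -0.70380002  0.04416946]
side 50.22460723235414 321.75683321741167 232.6298719995695 [ 149.37840667 -891.0302562   487.42364477] [-0.48616841  0.84702152 -0.1899332   0.1005992 ]
```

View pics/top0.png

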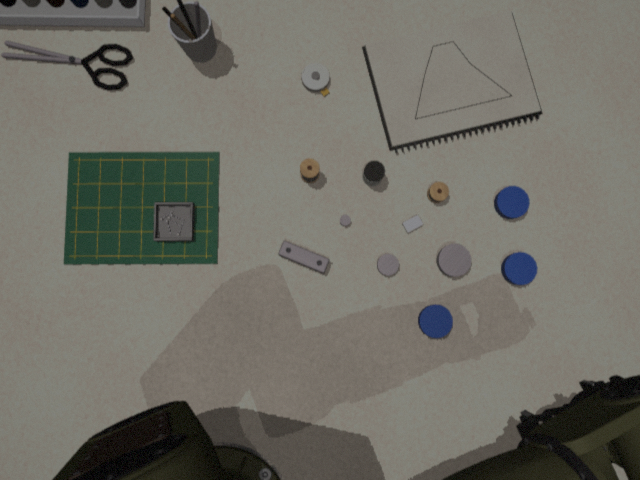

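View pics/side0.png

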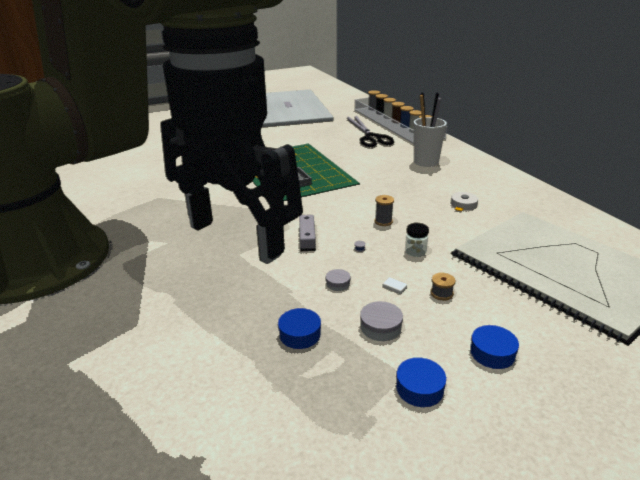

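Top view: the tall spool is at (310,169), the jar at (374,172), the large tin at (454,260), the weight at (304,256) and the dish at (175,222). The small tin (388,264), short spool (438,191) and three blue tins stay put. The side view confirms that the taller spool is the one near the mat.

```bash
cat > vis.py <<'E'
import numpy as np, cv2
from scipy.spatial.transform import Rotation as R
from scipy.optimize import least_squares
def cam(c):
    w,x,y,z=c["attitude"]; return R.from_quat([x,y,z,w]).as_matrix(), 240/np.tan(np.radians(c["fovy"]/2)), np.asarray(c["eye"])
def rays(c,uv):
    M,f,e=cam(c); uv=np.asarray(uv,float).reshape(-1,2)
    return np.c_[(uv[:,0]-c["cx"])/f,(uv[:,1]-c["cy"])/f,np.ones(len(uv))]@M.T, e
def plane(c,uv,z):
    d,e=rays(c,uv); return (e+d*((z-e[2])/d[:,2])[:,None])[:,:2]
def hmap(c):
    v,u=np.mgrid[:480,:640]; d,e=rays(c,np.c_[u.ravel(),v.ravel()])
    return (e+d*c["depth"].reshape(-1,1)).reshape(480,640,3)
def blob(c,mask,px,z,rad=40):
    """world contour points (plane z) of the mask blob nearest px"""
    cs,_=cv2.findContours(mask.astype(np.uint8),cv2.RETR_EXTERNAL,cv2.CHAIN_APPROX_NONE)
    cs=[k for k in cs if cv2.contourArea(k)>30]
    k=max(cs,key=lambda k:cv2.pointPolygonTest(k,tuple(map(float,px)),True))
    return plane(c,k.reshape(-1,2),z)
def circle(p):
    s=least_squares(lambda q:np.hypot(*(p-q[:2]).T)-q[2],[*p.mean(0),20],loss="soft_l1"); return s.x
def rect(p):
    (x,y),(a,b),t=cv2.minAreaRect(p.astype(np.float32)); return x,y,a,b,t
E
python3 - <<'E'
import pickle
from vis import *
from rig import bot
np.set_printoptions(precision=1,suppress=True)
c=pickle.load(open("top0.pkl","rb")); P=hmap(c); H=P[...,2]
print("tip",bot.tip_reach, "table",[H[v,u] for v,u in((300,300),(200,260),(230,480),(170,100))])
for n,px,h in(("tin",(454,260),24),("spool",(310,169),50),("jar",(374,172),48),("small",(388,264),16),("short",(438,191),28),("blue1",(436,322),24),("blue2",(519,268),24),("blue3",(512,202),24)):
    print(n,np.median(H[px[1]-2:px[1]+3,px[0]-3:px[0]+4]),circle(blob(c,(H>h-5),px,h)))
print("weight",np.array(rect(blob(c,H>20,(304,256),26))))
print("dish",np.array(rect(blob(c,H>11,(157,222),16))))
b,g,r=[c["image"][...,i].astype(int) for i in range(3)]
print("mat",np.array(rect(blob(c,cv2.morphologyEx(((g>r+15)).astype(np.uint8),cv2.MORPH_CLOSE,np.ones((7,7))),(110,180),3))))
big=cv2.resize(c["image"][140:290,50:350],None,fx=2.6,fy=2.6,interpolation=cv2.INTER_CUBIC); cv2.imwrite("pics/crop1.png",big)
E
```

```text
tip 19.0 table [np.float64(0.3937954243392596), np.float64(0.38255625859937936), np.float64(-0.49351255760279855), np.float64(1.6679254387352103)]
tin 24.56260317085878 [ 455.7 -416.9   29.3]
spool 50.04647666657763 [ 616.3 -154.4   17.1]
jar 48.58621028470009 [ 612.5 -270.4   18.3]
small 16.193269226384587 [ 447.3 -297.2   19.1]
short 29.365740333219833 [ 580.6 -390.2   17.2]
blue1 24.243297476279736 [ 346.4 -381.1   29.3]
blue2 24.568678214272836 [ 441.3 -535.4   29.3]
blue3 24.15600411484013 [ 562.9 -525.7   29.5]
weight [ 459.8 -145.    89.7   28.1   68. ]
dish [522.8  92.8  69.9  71.9   0.6]
mat [550.3 154.8 208.  279.2   0.5]
```

View pics/crop1.png

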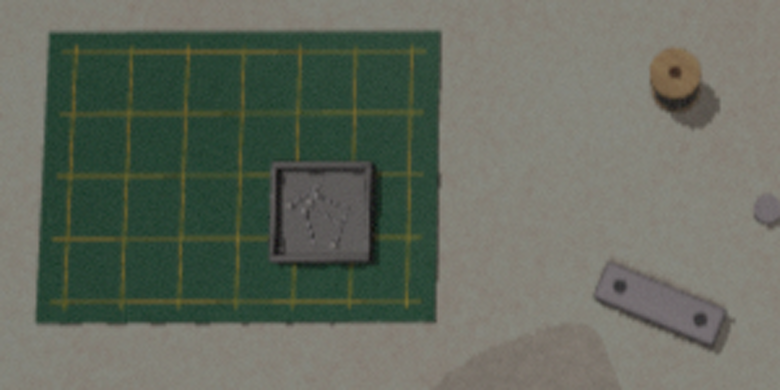

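The crop shows the dish fixed on the right of the mat and the weight turned about 22°. Its left end is further from the robot. Next I'll refine the rectangle fits, then pick up the tin, probing the fingertip contact height on the way.

```bash
cat > act.py <<'E'
from rig import bot
from vis import *
np.set_printoptions(precision=2,suppress=True)
def quat(a):
    x,y,z,w=(R.from_euler("z",a)*R.from_euler("x",np.pi)).as_quat(); return [w,x,y,z]
def down(axis,p):
    """tool-down attitude with closing line at world angle `axis`; half-turn with least wrist turn"""
    best=None
    for k in(-1,1):
        q=quat(axis+k*np.pi/2); j=bot.ik(list(p),q)
        if j is not None and (best is None or abs(j[5])<best[0]): best=(abs(j[5]),q)
    return best[1]
def over(xy,axis,z=130):
    p=[*xy,z]; q=down(axis,p); bot.move_to(p,q)
def line(xy,z,v=150,f=None): return bot.servo_line([float(xy[0]),float(xy[1]),z],speed=v,until_force=f)
def st(msg=""):
    s=bot.read_state(); print(msg,"t%.1f"%s["clock"],"tcp",np.array(s["ee_pos"]),"F",np.array(s["ft_force"]),"w%.1f gf%.1f"%(s["grip_width"],s["grip_force"]))
    return s
def rectfit(p):
    """robust fit of a rectangle with free size -> x,y,half_a,half_b,angle of side a"""
    x,y,a,b,t=rect(p); t=np.radians(t)
    def res(q):
        d=p-q[:2]; c,s=np.cos(q[4]),np.sin(q[4]); u=abs(d@[c,s])-q[2]; v=abs(d@[-s,c])-q[3]
        return np.maximum(u,v)
    return least_squares(res,[x,y,a/2,b/2,t],loss="soft_l1",f_scale=.7).x
E
python3 - <<'E'
import pickle
from act import *
np.set_printoptions(precision=4,suppress=True)
c=pickle.load(open("top0.pkl","rb")); H=hmap(c)[...,2]
b,g,r=[c["image"][...,i].astype(int) for i in range(3)]
print("weight",rectfit(blob(c,H>20,(304,256),26)))
print("dish",rectfit(blob(c,H>13,(157,222),19)))
print("mat",rectfit(blob(c,cv2.morphologyEx(((g>r+15)).astype(np.uint8),cv2.MORPH_CLOSE,np.ones((7,7))),(110,180),3)))
print("pad h",H[140,395:405])
t=(455.7,-416.9); over(t,0,120); bot.move_gripper(76,30)
line(t,45); hit=line(t,12,25,4); s=st("probe %s"%hit); z=s["ee_pos"][2]
line(t,z+5,40); st()
E
```

```text
weight [ 459.8088 -144.9158   44.0106   13.2186    1.1856]
dish [523.2119  92.5193  33.9269  34.5251   0.0151]
mat [549.7892 154.8039 103.162  138.4685   0.0094]
pad h [ 8.5075  9.0028 12.5691 17.0668 11.9705 14.6435 13.0523 12.6381 12.5557
 10.5184]
probe False t3.5 tcp [ 455.779  -416.9541   12.1983] F [-0.1258  1.1364 -0.0315] w76.3 gf0.0
 t3.8 tcp [ 455.8806 -417.0659   17.7225] F [ 0.2503 -0.7683  0.2585] w76.3 gf0.0
```

```bash
cat >> act.py <<'E'
A=0.0100; D=np.array([523.2,92.5])
def tgt(x,y): return D+R.from_euler("z",A).as_matrix()[:2,:2]@[x,y]
def put(xy,axis,zfirst,zmin,f=3,open_to=None):
    over(xy,axis); line(xy,zfirst,120); h=line(xy,zmin,20,f); s=st("down %s"%h); bot.move_gripper(open_to); bot.dwell(.1)
    z=s["ee_pos"][2]; line(xy,z+90,150); st("released")
E
python3 - <<'E'
from act import *
s=st(); z=s["ee_pos"][2]; t=s["ee_pos"][:2]
bot.move_gripper(50,40); st("grip"); line(t,130); st("lift")
put(tgt(0,130),A,z+3+10,z+3-4,3,82)
x=tgt(0,65)+[0,-200]; 
over((612,-270),0,140)
import cv2,pickle
c=bot.read_camera("top"); cv2.imwrite("pics/top1.png",c["image"]); pickle.dump(c,open("top1.pkl","wb")); st()
E
```

```text
t3.8 tcp [ 455.88 -417.07   17.72] F [ 0.25 -0.77  0.26] w76.3 gf0.0
grip t4.1 tcp [ 455.78 -416.99   17.64] F [-1.52  1.07  4.91] w58.2 gf42.1
lift t5.0 tcp [ 455.53 -416.71  128.83] F [-0.55  0.35 -1.16] w58.5 gf43.0
down True t8.8 tcp [521.91 222.51  20.63] F [-1.47 -1.02  6.56] w58.4 gf43.5
released t10.0 tcp [521.47 222.35 109.76] F [-0.31 -0.38  0.24] w81.9 gf0.0
 t11.9 tcp [ 612.38 -268.82  139.98] F [-0.04 -0.55  0.09] w81.7 gf0.0
```

View pics/top1.png

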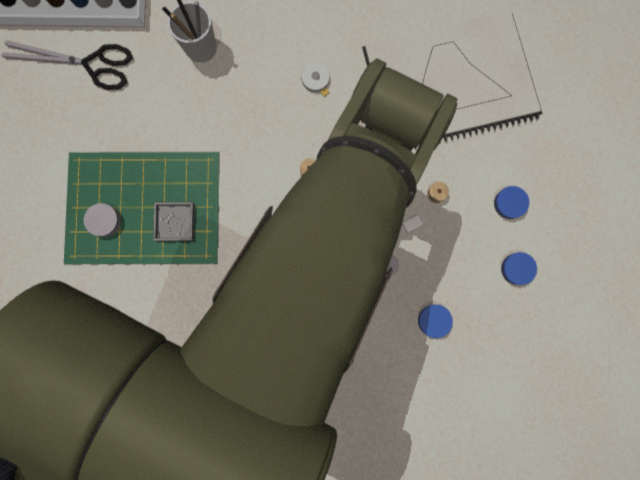

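The tin stands on the mat at (101,221) and the dish is at (175,222). I'll measure the tin in the dish frame, then pick the jar.

```bash
cat >> act.py <<'E'
def rel(p): return R.from_euler("z",-A).as_matrix()[:2,:2]@(np.asarray(p)-D)
E
python3 - <<'E'
import pickle
from act import *
c=pickle.load(open("top1.pkl","rb")); H=hmap(c)[...,2]
q=circle(blob(c,H>22,(101,221),27)); print(q,rel(q[:2]))
print("dish",rectfit(blob(c,H>13,(157,222),19)), "pad",np.nanmax(H[60:120,440:520][c["depth"][60:120,440:520]>0]))
j=(612.5,-270.4)
bot.move_gripper(60,30); line(j,50); h=line(j,26,50,4); st("down %s"%h)
bot.move_gripper(25,30); st("grip"); line(j,130); st("lift")
E
```

```text
[523.88 220.62  29.31] [  1.96 128.11]
dish [523.22  92.5   33.92  34.54   0.01] pad 412.01887635527726
down False t13.6 tcp [ 612.53 -270.41   25.95] F [-0.52  0.36  0.39] w59.8 gf0.0
grip t13.9 tcp [ 612.75 -270.52   26.51] F [-0.15 -0.26  2.69] w37.3 gf30.1
lift t14.8 tcp [ 612.05 -270.18  128.79] F [-0.21  0.33 -1.  ] w37.3 gf30.1
```

```bash
cat >> act.py <<'E'
def far_circle(c,p,r):
    """fixed-radius circle fitted to the contour side facing away from the camera (true upper rim)"""
    d=p.mean(0)-np.array(c["eye"][:2]); d/=np.linalg.norm(d); k=p[(p-p.mean(0))@d>-2]
    return least_squares(lambda q:np.hypot(*(k-q).T)-(r-.6),p.mean(0),loss="soft_l1").x
E
python3 - <<'E'
import pickle
from act import *
c=pickle.load(open("top1.pkl","rb")); H=hmap(c)[...,2]
for h in(22,24): q=far_circle(c,blob(c,H>h,(101,221),27),30); print("tin",q,rel(q))
for h in(13,16):
    p=blob(c,H>h,(157,222),19); d=(p-D)@R.from_euler("z",A).as_matrix()[:2,:2]
    e=lambda i,s:np.median(d[(s*d[:,i]>30)&(abs(d[:,1-i])<28),i])
    print("dish edges x",e(0,-1),e(0,1),"y",e(1,-1),e(1,1))
c0=pickle.load(open("top0.pkl","rb")); H0=hmap(c0)[...,2]
print("tin0",far_circle(c0,blob(c0,H0>21,(454,260),24),30))
E
```

```text
tin [523.85 220.69] [  1.93 128.17]
tin [523.98 220.43] [  2.06 127.91]
dish edges x -33.895256144909226 33.93973978627264 y -34.48191959077191 34.41462055656112
dish edges x -33.82219501122067 33.88204963562133 y -32.693276611495726 33.064635352652665
tin0 [ 455.75 -416.85]
```

```bash
echo 'C=np.array([-2.0,1.9])' >> act.py
python3 - <<'E'
import pickle
from act import *
put(tgt(0,65)+C,A,26.3+3+10,26.3-2,3,60)
# regrip tin (seen at rel (2.0,128.0)) and shift it to (0,130)
a=tgt(2.0,128.05)+C; b=tgt(0,130)+C
bot.move_gripper(80,30); over(a,A,110); line(a,50); line(a,21,60,5); st("at tin"); bot.move_gripper(50,30); st("grip")
line(a,24,30); line(b,24,30); line(b,19.5,15,3); st("down"); bot.move_gripper(80); line(b,110)
# over weight, look
over((459.8,-144.9),1.1856-np.pi/2,150); bot.move_gripper(60)
c=bot.read_camera("top"); pickle.dump(c,open("top2.pkl","wb")); cv2.imwrite("pics/crop2.png",cv2.resize(c["image"][140:290,50:350],None,fx=2.6,fy=2.6)); H=hmap(c)[...,2]
q=far_circle(c,blob(c,H>22,(101,221),27),30); print("tin",rel(q))
q=far_circle(c,blob(c,H>46,(137,221),51),19); print("jar",rel(q)); st()
E
```

```text
down True t17.8 tcp [520.55 159.43  29.18] F [-0.5   0.42  4.24] w37.2 gf30.3
released t19.0 tcp [520.12 159.3  118.34] F [-1.4  -0.61 -0.11] w59.8 gf0.0
at tin t20.9 tcp [521.96 222.49  20.95] F [ 0.25 -0.61  0.13] w79.5 gf0.0
grip t21.2 tcp [522.16 222.56  21.61] F [-2.72 -0.6   5.4 ] w58.7 gf31.7
down t22.0 tcp [520.06 224.47  21.61] F [-1.88 -0.84  6.73] w58.6 gf33.0
tin [  0.31 130.27]
jar [-0.16 66.03]
 t24.9 tcp [ 459.89 -144.64  149.95] F [-0.51  0.01  0.02] w59.8 gf0.0
```

View pics/crop2.png

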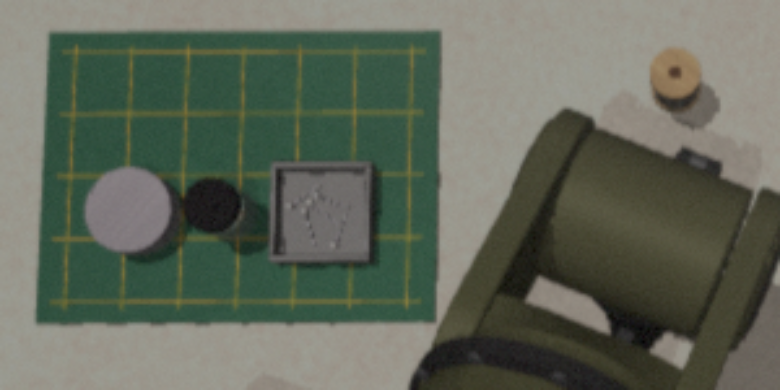

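Run:
```python
import pickle
from act import *
w=np.array([459.8,-144.9]); 
line(w,50); h=line(w,22,50,5); st("down %s"%h); bot.move_gripper(15,70); st("grip"); line(w,130); st("lift")
put(tgt(80,65)+[-2,.9],A,22.5+3+10,22.5-3,3,50)
s=(616.3,-154.4); over(s,0,150); bot.move_gripper(60,25)
c=bot.read_camera("top"); pickle.dump(c,open("top3.pkl","wb")); cv2.imwrite("pics/crop3.png",cv2.resize(c["image"][140:290,50:350],None,fx=2.6,fy=2.6)); H=hmap(c)[...,2]
m=H>24; p=blob(c,m,(137,178),29); r=rectfit(p); print("weight",r,rel(r[:2]),"ang",r[4]-A)
st()
```

```text
down False t26.4 tcp [ 459.85 -144.93   22.  ] F [-0.13  0.22  0.27] w60.1 gf0.0
grip t26.8 tcp [ 459.91 -144.91   22.42] F [-2.31  0.35  5.5 ] w26.8 gf70.0
lift t27.7 tcp [ 459.33 -144.71  129.08] F [-0.09  0.18 -4.26] w27.0 gf69.1
down True t30.4 tcp [600.6  159.22  25.48] F [-0.72 -0.14  6.16] w27.0 gf70.2
released t31.6 tcp [600.12 159.1  114.53] F [-0.06 -0.17 -0.65] w50.0 gf0.0
weight [602.43 156.92  13.1   44.15   0.01] [79.87 63.63] ang -0.0010487849199436062
 t33.1 tcp [ 616.44 -153.75  149.97] F [-0.16 -0.27 -0.14] w60.2 gf0.0
```

View pics/crop3.png

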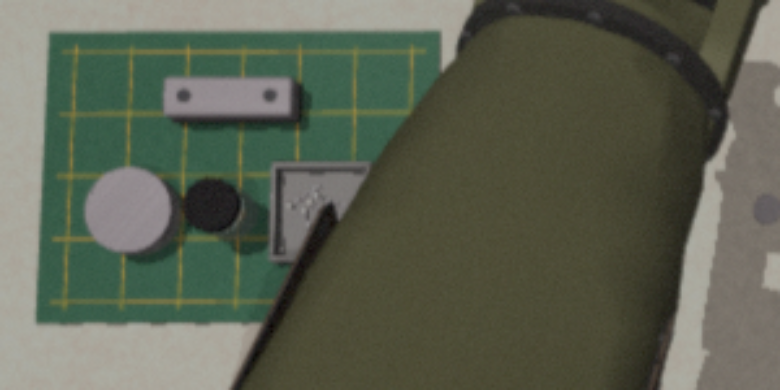

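Run:
```python
import pickle
from act import *
s=np.array([616.3,-154.4])-[1,0]
line(s,60); h=line(s,25,50,4); a=st("down %s"%h); bot.move_gripper(20,25); g=st("grip"); line(s,150); st("lift")
z=g["ee_pos"][2]+27; b=tgt(0.3,130.2)+[-2,1.2]
over(b,A,150); line(b,z+10,120); h=line(b,z-3,15,2); d=st("down %s"%h); bot.move_gripper(60); bot.dwell(.1); line(b,z+90,120)
over((400,-250),0,300); bot.dwell(.3)
for n in("top","side"):
    c=bot.read_camera(n); pickle.dump(c,open(n+"4.pkl","wb")); cv2.imwrite(f"pics/{n}4.png",c["image"])
    if n=="top":
        H=hmap(c)[...,2]; q=far_circle(c,blob(c,H>72,(100,221),77),18); print("spool",rel(q))
        q=far_circle(c,blob(c,H>46,(137,221),51),19); print("jar",rel(q))
        for px,h,r in(((388,264),16,20),((438,191),28,18)): print(far_circle(c,blob(c,H>h-5,px,h),r))
st()
c["image"]; cv2.imwrite("pics/side4.png",cv2.resize(c["image"][60:300,200:520],None,fx=2.4,fy=2.4))
```

```text
down False t34.8 tcp [ 615.47 -154.47   25.27] F [ 0.15 -0.67 -0.65] w59.8 gf0.0
grip t35.1 tcp [ 615.41 -154.45   25.29] F [-0.08 -0.41  1.91] w31.8 gf24.7
lift t36.1 tcp [ 614.88 -154.27  148.88] F [-0.13 -0.44 -1.  ] w31.7 gf24.8
down True t39.1 tcp [520.02 223.89  52.04] F [-1.48  0.35  4.18] w31.4 gf24.5
spool [  0.09 130.9 ]
jar [-0.16 66.03]
[ 97.18 104.41]
[ 580.48 -390.  ]
 t42.7 tcp [ 400.09 -249.88  299.95] F [-0.02  0.23  0.49] w60.2 gf0.0
```

View pics/top4.png

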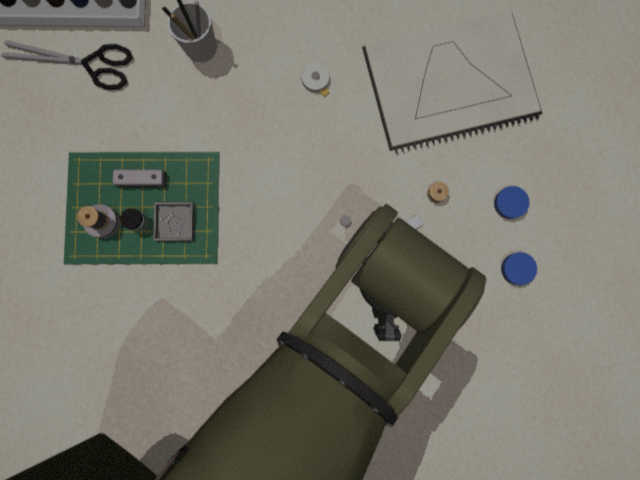

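View pics/side4.png

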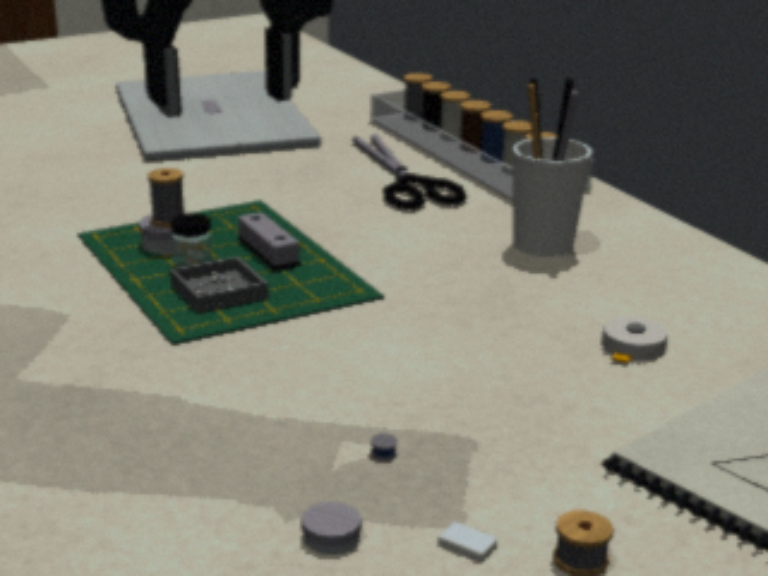

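The top view shows the spool on the tin at (88,216) with the jar at (133,219), the weight at (138,177) and the dish at (174,222). In the side view the spool, jar and weight all stand properly, and the small tin and short spool haven't moved.

```bash
python3 -c "
from rig import bot
print(bot.finish_job())"
```

```text
the job is handed in; nothing more can be done
None
```

The layout is finished and handed in at about 43 s on the robot's clock: by the camera, the tin, jar, weight and tall spool are each within about 1.5 mm of target, the jar is upright, and neither the small tin nor the short spool was touched.

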